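# Scrap a cracked heel housing through the crank-tipped chute and tally it

### The job

The red toe cup on the chute's tipping deck is still good: set it upright in the green tray. Then lay the cracked grey heel housing upright on the cleared deck, let go of it, and turn the blue crank wheel (it has a black handle) one full turn clockwise until it stops, which tips the deck and sends the housing down the chute into the crate. Last, push the red tally plunger fully down and let it spring back; do not press the plunger before that, and leave the brass drill guide and the two ski brakes where they lie.

Things in the scene. Friction and masses are not known exactly. Their poses are not given: they have to be found in the camera images.
- station: Fixed steel scrap station. Origin on the counter below the deck's near part, on the middle line; x = chute direction (away), y left, z up. Slick chute (170 mm wide, walls 45 mm) down from x 0.16, z 0.15 to x 0.30, z 0.08 into the crate (x 0.30..0.52, y +-0.14, walls 145 mm high, near one 70). Right of the deck a green panel, leaning 35 deg (0.61 rad) to the robot, carries crank and plunger.
- deck_mid (a point): Middle of the level deck's top surface: the loading place, 0.07 m along the station's x, 0.15 m above the counter; fixed, axes as the station's. Flat aluminium deck, 180 (x) by 140 (y) mm inside yellow rails 11 mm high at both sides and the near end, open at the far end, where it is hinged. The crank tips its near end up, 0.8 rad for the full turn; parts slide off at about 0.5 to 0.9 of the turn.
- wheel (a joint): Angle (rad) of the blue crank wheel, 180 mm across. 0 (start, at a stop): handle at the wheel's uphill (far) side, by a yellow mark; grows clockwise looking at the face: handle goes uphill, right, near, left, uphill. 6.28 is the full turn, hard stop at 6.33. Stays where left; takes about 2 to 4 N at the handle.
- crank_axis (a point): Point on the wheel's axis, level with the middle of the handle. Its z axis is the wheel's axis, pointing outwards and up, 35 degrees from vertical; its x axis points uphill in the wheel's plane (away from the robot), its y axis to the left.
- crank_handle (a point): Middle of the black handle, 75 mm from the axis: a sleeve parallel to the wheel's axis, 26 mm in diameter, 50 mm long (25 mm either side of this point), lower end 12 mm above the disc, 2 mm of steel pin above its top. It spins freely on its pin, so it can be held in a fixed attitude and carried round.
- plunger (a joint): Travel of the red tally plunger, m: 0 up, 0.018 fully down at its stop. Sprung: about 2 N to start, 6 N at the bottom.
- plunger_top (a point): Middle of the top of the plunger's red cap (60 mm across, its top 60 mm above the panel and 38 mm above its 68 mm black collar when up). It is pushed along the panel's inward normal, parallel to the wheel's axis, i.e. along minus z of crank_axis. Axes as crank_axis.
- housing: The cracked grey plastic heel housing, loose, about 0.25 kg: main block 100 mm long (its x), 48 mm wide (y), 34 mm high, with a narrower hump (to 55 mm high) on top and dark zigzag cracks. Origin at the middle of its underside, z up. It starts on the counter.
- toe_cup: The good red plastic toe cup, loose, about 0.15 kg: 84 mm long (its x), 54 mm wide (y), 42 mm high, with a hollow open to -x in its upper half. Origin at the middle of its underside, z up. It starts upright on the deck.
- good_tray: The green tray for good parts, fixed: 170 (x) by 210 (y) mm outside, walls 5 mm thick and 22 mm high, floor 5 mm thick. Origin under its middle on the counter.
- drill_guide: Brass drill guide, 130 by 55 mm, 26 mm high over its three steel bushings; loose bystander. Origin at the middle of its underside.
- brake_a: Steel ski brake with black feet, about 115 by 86 mm, 16 mm high; loose bystander. Origin on its underside near the middle.
- brake_b: The other, identical ski brake; loose bystander. Origin on its underside near the middle.
Not all that is in view belongs to the job. Several things look just like the housing: the one meant starts farthest to the robot's right. Leave any pink look-alike of the toe_cup alone.

How it is judged:
By the outcome, as a careful person would: the job done as asked, in the order asked, and still so for the second after the job is handed in, with the robot touching nothing.
It also fails if it takes over 72 s, if anything falls off the work surface, if the arm or the gripper's body presses on something with over 40 N, if the wrist force passes 120 N, or if a joint passes its speed limit or range.

### The arm

A 6-joint arm with a two-finger parallel gripper is mounted at the origin on the work surface. World frame = base frame: x ahead of the robot, y to its left, z up, the work surface at z = 0. Lengths are in m, angles in rad, forces in N, time in s.
With the tool pointing down it reaches from about 0.325 to 0.875 m from the base axis. Payload 4.4 kg.
Tool frame: the origin (TCP) lies on the front face of the gripper's body, between the roots of the fingers; the fingertips stand 73 mm ahead of it and the grasp point (between the pads) lies 54 mm ahead of it; z points along the fingers, y is the line along which they close (so a half turn about z gives the same grasp; the last joint's range is limited). The gripper opens to 85 mm and grips with 20 to 120 N. Pads are 22 mm wide; open, the fingers measure 114 mm over their backs; the gripper's body (76 mm by 85 mm) begins 54 mm behind the grasp point. The pads swing forward as they close: fully open they stand 13 mm farther back than shut.
Start: joints at [-1.29, 0.207, 1.542, -0, 1.393, -0.15], TCP at [0.24, -0.522, 0.304] pointing down, gripper open.
Joint ranges: [-2.73, 2.73], [-0.86, 2.22], [0.23, 2.46], [-1.11, 4.25], [0.08, 2.63], [-2.82, 2.82]. Speed limits (rad/s): [2.79, 2.79, 3.14, 3.14, 3.14, 3.14].

### API

Orientations are given as a unit quaternion [x, y, z, w].
In Python, from bench import bot gives the robot as it stands.
- The arm moves only by the tool arm_command, never from a script. Its argument "steps" is a list of rows, each a list of 6 numbers: the shift along the tool's x, y, z scaled (see below), then the turn, a rotation vector about the tool's x, y, z scaled (see below). A call has 1 to 8 rows; each row shifts and turns the commanded pose from where the row before left it, along the tool's axes as they then stand; what a row does not reach is not made up. The controller multiplies each number of a shift by 20 mm and each number of a turn by 180 degrees. A row lasts 1/12 s, in which the tool goes at most 41.7 mm and 7.16 degrees, less where a joint would pass 70% of its speed; a pose out of reach is approached as far as the arm can. A call with a number of a shift or a turn outside -1 to 1 is refused whole. A call with a gripper value outside its range is refused whole. "fingers" is the opening, from 0 (shut) to 1 (fully open), set as the call begins (left out, the last holds). The fingers move at their own pace and stop on an object; the grip force is fixed at half the most. Time passes only in rows, so rows that do not move let the fingers close. It gives the time, the measured TCP pose, the force, the opening and the grip force at its end, in the units of the state.
- bot.get_state(): the state, without advancing time (a new reading comes with each control period).
- bot.camera(name): name is "side" or "top"; returns the picture (480x640x3 uint8, red, green, blue); there is no depth.
- bot.calibration(name): a dict with "fx", "fy", "cx", "cy" (pixels), "D" ([k1, k2, p1, p2, k3] as OpenCV has them; the pictures are not rectified), "extrinsics" (4x4, takes a point from world to camera coordinates). Camera axes: x right, y down, z forward; pixel columns grow to the right and rows downward; lengths in m; the calibration is good to about 2 mm. A picture is of the moment at which its call begins. calibration takes no time and is no camera call.
- bot.finish_job(): hands the job in; it is judged then, once.
The state is a dict: "clock": time; "qpos": joint angles; "joint_velocities": joint speeds; "joint_efforts": joint torques, N m; "eef_pos": TCP position; "ee_rot": TCP orientation; "wrist_force": force on the tool from outside, world axes, zero at the start; "wrist_torque": the same for the moment, N m; "opening": finger opening in m; "gripper_force": force on a finger pad.
Only numpy, scipy, OpenCV 4.12 (cv2) and the standard library are available. Lean on these libraries where they do the work, as an engineer would, in place of code of your own. Each camera call takes 0.05 s, during which the arm holds its last target. There are 200 camera calls.

## Working session

There is one attempt and no reset: what is moved stays moved. The work goes in short steps, Python scripts to look and compute and a tool call to move; the robot and the scene stay as the last step left them, time stands still between calls to the robot, and variables do not carry over. Pictures are saved under pics/ and viewed, at most 10 in all, crops included, and the job is handed in when it is done.

Besides the shell and the picture viewer there is one more tool, called after "Request:" by a JSON object that holds its "method" and its "body". arm_command: Moves the arm, as the interface text tells. Its arguments: {"type":"object","properties":{"steps":{"type":"array","items":{"type":"array","items":{"type":"number"}}},"fingers":{"type":"number"}},"required":["steps"]}

```bash
mkdir -p pics && ls
python3 - <<'E'
from bench import bot
import cv2,numpy as np
for n in("top","side"):
    cv2.imwrite(f"pics/{n}0.png",bot.camera(n)[:,:,::-1])
    c=bot.calibration(n);print(n,{k:np.round(np.array(v),3).tolist() for k,v in c.items()})
s=bot.get_state();print(s)
E
```

```text
pics
top {'fx': 434.138, 'fy': 434.138, 'cx': 316.487, 'cy': 240.784, 'D': [-0.106, 0.0, 0.0, 0.0, 0.0], 'extrinsics': [[0.02, -1.0, -0.004, 0.01], [-0.981, -0.019, -0.194, 0.5], [0.194, 0.008, -0.981, 1.164], [0.0, 0.0, 0.0, 1.0]]}
side {'fx': 585.36, 'fy': 585.36, 'cx': 326.263, 'cy': 238.529, 'D': [-0.151, 0.0, 0.0, 0.0, 0.0], 'extrinsics': [[0.715, -0.699, -0.014, -0.322], [-0.449, -0.443, -0.776, 0.322], [0.536, 0.562, -0.63, 1.328], [0.0, 0.0, 0.0, 1.0]]}
{'clock': 0.1, 'qpos': array([-1.29050035e+00,  2.07416635e-01,  1.54281935e+00,  2.08508183e-05,
        1.39352441e+00, -1.50464665e-01]), 'joint_velocities': array([-0.0003394 , -0.00192596, -0.00328918, -0.000873  ,  0.00021914,
       -0.00060801]), 'joint_efforts': array([-1.05965548e-03, -3.84095585e+01, -2.92548072e+01, -3.39287844e-04,
        4.89364145e-03,  4.42799887e-06]), 'eef_pos': array([ 0.23995991, -0.52194224,  0.30279133]), 'ee_rot': array([ 9.76895005e-01,  2.13717043e-01, -6.00725869e-05, -1.08225695e-03]), 'wrist_force': array([ 0.02107041,  0.21867555, -0.30009213]), 'wrist_torque': array([ 0.03221714, -0.03033734, -0.02736717]), 'gripper_force': 0.0, 'opening': 0.08545391230610279}
```

View pics/top0.png

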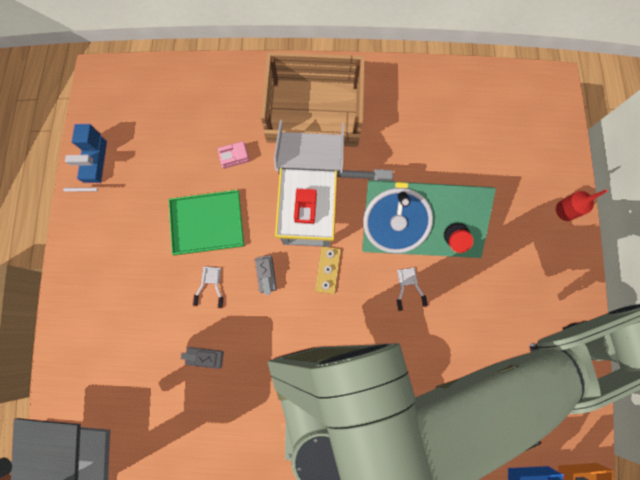

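View pics/side0.png

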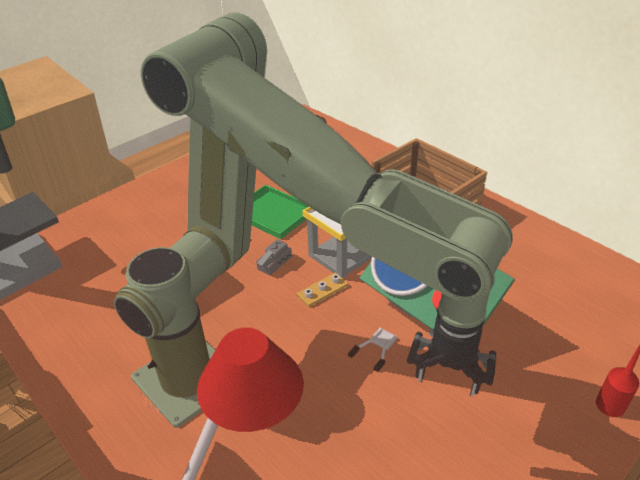

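The top view shows the red cup at (305,206) on the deck, the pink look-alike at (233,154), and the tray at (207,223). Grey housings are at (265,274) and (205,357). The arm could be hiding another at the lower right, so that is still to check. The wheel is at (398,221) with its handle near (404,199), the plunger at (460,238), the drill guide at (328,270) and the brakes at (210,285) and (410,287). The side view is mostly blocked by the arm.

```bash
cat > h.py <<'E'
from bench import bot
import cv2,numpy as np
from scipy.spatial.transform import Rotation as R
def cal(n):
    c=bot.calibration(n);K=np.array([[c["fx"],0,c["cx"]],[0,c["fy"],c["cy"]],[0,0,1]]);return K,np.array(c["D"],float),np.array(c["extrinsics"])
def world(n,px,z):
    K,D,E=cal(n);u=cv2.undistortPoints(np.array(px,float).reshape(-1,1,2),K,D).reshape(-1,2)
    d=np.c_[u,np.ones(len(u))]@E[:3,:3];o=-E[:3,:3].T@E[:3,3]
    return o+d*((z-o[2])/d[:,2])[:,None]
def proj(n,P):
    K,D,E=cal(n);return cv2.projectPoints(np.array(P,float).reshape(-1,1,3),cv2.Rodrigues(E[:3,:3])[0],E[:3,3],K,D)[0].reshape(-1,2)
def blobs(img,lo,hi,amin=30):
    m=cv2.inRange(cv2.cvtColor(img,cv2.COLOR_RGB2HSV),lo,hi);k,l,s,c=cv2.connectedComponentsWithStats(m)
    return [(s[i].tolist(),c[i].round(1).tolist(),cv2.minAreaRect(np.argwhere(l==i)[:,::-1].astype(np.float32))) for i in range(1,k) if s[i,4]>amin]
def go(p,rot):  # rows toward a target pose (tool axes, units), total shift & turn
    s=bot.get_state();Rc=R.from_quat(s["ee_rot"]);rot=R.from_quat(rot) if not isinstance(rot,R) else rot
    print("t",round(s["clock"],2),"pos",s["eef_pos"].round(4),"shift units",((Rc.inv().apply(np.array(p)-s["eef_pos"]))/.02).round(2),"turn units",((Rc.inv()*rot).as_rotvec()/np.pi).round(4))
E
python3 - <<'E'
from h import *
im=bot.camera("top")
cv2.imwrite("pics/crop1.png",cv2.resize(im[125:315,160:510,::-1],None,fx=2.28,fy=2.28,interpolation=cv2.INTER_CUBIC))
for n,lo,hi in(("yellow",(22,130,110),(34,255,255)),("red",(0,200,90),(4,255,255)),("green",(55,150,60),(75,255,255)),("blue",(105,120,60),(120,255,255)),("grey",(90,0,60),(130,80,160)),("dark",(0,0,0),(180,255,35))):
    for b in blobs(im,lo,hi,40): print(n,b[0],b[1],[np.round(v,1).tolist() for v in b[2]])
E
```

```text
yellow [275, 168, 59, 73, 244] [295.6, 221.9] [[306.1, 204.5], [58.3, 69.4], 3.9]
yellow [396, 182, 12, 6, 66] [401.4, 184.4] [[401.5, 184.5], [5.0, 11.0], 90.0]
red [296, 200, 16, 10, 55] [302.2, 203.7] [[302.5, 202.9], [7.4, 17.0], 65.6]
green [170, 191, 73, 63, 3729] [205.3, 222.2] [[205.1, 222.2], [54.7, 71.5], 82.6]
blue [73, 125, 33, 57, 1184] [89.7, 151.5] [[89.0, 153.0], [56.0, 32.0], 90.0]
blue [369, 194, 58, 54, 2062] [397.1, 222.0] [[397.5, 220.5], [53.0, 57.0], 90.0]
blue [509, 467, 54, 13, 606] [534.2, 473.7] [[535.5, 473.0], [12.0, 53.0], 90.0]
grey [15, 419, 18, 10, 58] [22.6, 422.6] [[23.4, 422.1], [8.7, 17.2], 76.0]
grey [296, 437, 44, 43, 1393] [316.7, 460.8] [[314.9, 461.4], [45.8, 38.3], 76.0]
grey [22, 441, 15, 11, 42] [29.6, 445.4] [[30.4, 444.8], [14.9, 8.3], 21.0]
grey [14, 443, 15, 17, 57] [20.2, 451.2] [[20.0, 451.3], [15.6, 10.5], 52.1]
grey [19, 463, 19, 14, 55] [29.7, 470.2] [[29.4, 470.8], [11.0, 18.3], 70.3]
dark [617, 306, 19, 6, 45] [626.2, 308.4] [[626.0, 308.5], [2.4, 18.7], 76.0]
dark [326, 345, 60, 17, 164] [354.0, 353.0] [[355.4, 352.7], [3.9, 61.1], 74.7]
```

View pics/crop1.png

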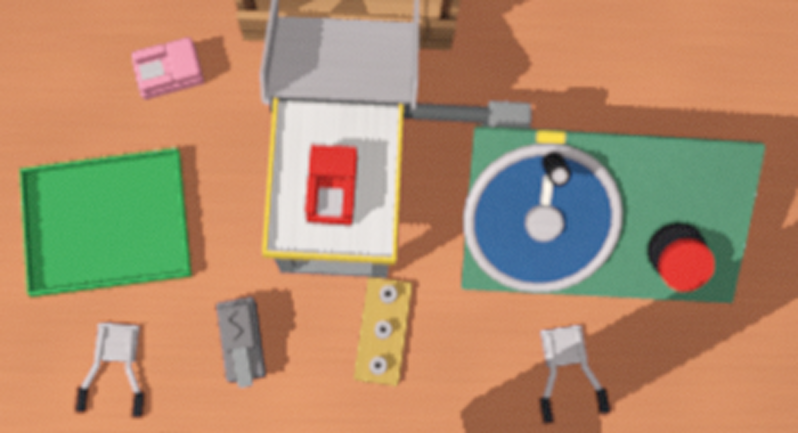

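The crop shows the upright cup at crop (332,184), open towards the robot, inside the yellow rails with corners (276,100), (404,104), (396,260) and (265,257). The cracked housing is at (241,340). The wheel hub is at (544,222), the handle top at (560,175), and the plunger cap at (686,264). Candidates for the housing are full-image (265,274), (205,357) and possibly one hidden by the arm. For the cup they are red (305,206), which I choose, and pink (233,154).

Run:
```python
from h import *
f=lambda a:np.array(a,float)/2.28+[160-.28,125-.28]
d=world("top",f([(276,100),(404,104),(396,260),(265,257)]),.161);print("deck\n",d.round(4))
x=(d[0]+d[1]-d[2]-d[3]);y=d[0]+d[3]-d[1]-d[2];yaw=np.arctan2(x[1],x[0]);print("yaw",yaw,np.arctan2(-y[0],y[1]),np.linalg.norm(x)/2,np.linalg.norm(y)/2,"mid",d.mean(0))
c=world("top",f([(311,146),(356,148),(353,222),(307,220)]),.192);print("cup\n",c.round(4),c.mean(0).round(4),np.linalg.norm(c[0]-c[3]),np.linalg.norm(c[0]-c[1]),np.arctan2(*(c[0]-c[3])[1::-1]))
t=world("top",f([(21,170),(178,149),(190,274),(29,295)]),.022);print("tray\n",t.round(4),t.mean(0).round(4))
h=world("top",f([(218,305),(248,300),(262,374),(230,380)]),.036);print("housing\n",h.round(4),h.mean(0).round(4))
for p in [(265,274),(205,357),(233,154)]: print(p,world("top",p,.03).round(3))
g=world("top",f([(388,294),(378,366)]),.026);print("guide",g.round(3))
```

```text
deck
 [[ 0.6696  0.116   0.161 ]
 [ 0.6673 -0.0315  0.161 ]
 [ 0.4841 -0.0244  0.161 ]
 [ 0.4847  0.1214  0.161 ]]
yaw -0.033910505446283656 -0.010050453913590723 0.18412821858697892 0.1466147651156481 mid [0.57641771 0.04537911 0.161     ]
cup
 [[0.6047 0.0721 0.192 ]
 [0.6032 0.0223 0.192 ]
 [0.5191 0.0239 0.192 ]
 [0.5204 0.074  0.192 ]] [0.5618 0.048  0.192 ] 0.08432525785523769 0.049840058268739364 -0.022042135868014043
tray
 [[0.6223 0.4582 0.022 ]
 [0.6531 0.2539 0.022 ]
 [0.4895 0.2294 0.022 ]
 [0.4585 0.4332 0.022 ]] [0.5558 0.3437 0.022 ]
housing
 [[0.4487 0.1901 0.036 ]
 [0.4557 0.1533 0.036 ]
 [0.365  0.1326 0.036 ]
 [0.3569 0.1714 0.036 ]] [0.4066 0.1619 0.036 ]
(265, 274) [[0.406 0.162 0.03 ]]
(205, 357) [[0.174 0.318 0.03 ]]
(233, 154) [[0.763 0.274 0.03 ]]
guide [[ 0.468 -0.019  0.026]
 [ 0.379 -0.008  0.026]]
```

Request:
{"method": "arm_command", "body": {"steps": [[0,0,-1,0,0,0.036],[0,0,-1,0,0,0.036],[0,0,-1,0,0,0.037],[0,0,-1,0,0,0.036],[0.5,-1,-0.5,0,0,0],[0.5,-1,0,0,0,0],[0.5,-1,0,0,0,0],[0.5,-1,0,0,0,0]], "fingers": 1}}

```text
clock: 0.82
eef_pos: [0.2823, -0.4426, 0.3938]
ee_rot: [1.0, -0.013, 0.0, -0.0]
wrist_force: [0.7, 0.1, 0.1]
opening: 0.0854
gripper_force: 0.0
```

Request:
{"method": "arm_command", "body": {"steps": [[0.55,-1,0,0,0,0],[0.55,-1,0,0,0,0],[0.55,-1,0,0,0,0],[0.55,-1,0,0,0,0],[0.55,-1,0,0,0,0],[0.55,-1,0,0,0,0],[0.55,-1,0,0,0,0],[0.55,-1,0,0,0,0]]}}

```text
clock: 1.48
eef_pos: [0.3742, -0.2845, 0.3935]
ee_rot: [1.0, -0.012, -0.0, -0.0]
wrist_force: [0.3, -0.3, 1.0]
opening: 0.0858
gripper_force: 0.0
```

Request:
{"method": "arm_command", "body": {"steps": [[0.55,-1,0,0,0,0],[0.55,-1,0,0,0,0],[0.55,-1,0,0,0,0],[0.55,-1,0,0,0,0],[0.55,-1,0,0,0,0],[0.55,-1,0,0,0,0],[0.55,-1,0,0,0,0],[0.55,-1,0,0,0,0]]}}

```text
clock: 2.15
eef_pos: [0.4662, -0.1268, 0.3935]
ee_rot: [1.0, -0.012, -0.0, -0.0]
wrist_force: [-0.1, -0.6, -0.5]
opening: 0.0854
gripper_force: 0.0
```

Request:
{"method": "arm_command", "body": {"steps": [[0.65,-1,0.3,0,0,0],[0.65,-1,0.3,0,0,0],[0.65,-1,0.3,0,0,0],[0.65,-1,0.3,0,0,0],[0.65,-1,0.3,0,0,0],[0.65,-1,0.3,0,0,0],[0.65,-1,0.3,0,0,0],[0.55,-1,0.3,0,0,0]]}}

```text
clock: 2.82
eef_pos: [0.5724, 0.0306, 0.3451]
ee_rot: [1.0, -0.012, -0.0, -0.0]
wrist_force: [0.7, 0.3, -0.1]
opening: 0.0856
gripper_force: 0.0
```

Run:
```python
from h import *
a=bot.camera("top");b=bot.camera("side")
cv2.imwrite("pics/b.png",np.hstack([cv2.resize(a[240:480,150:640],(600,294)),][0:1])[:,:,::-1])
cv2.imwrite("pics/both1.png",np.vstack([cv2.resize(a[250:480,150:640],(640,300)),cv2.resize(b[130:410,100:640],(640,300))])[:,:,::-1][:600])
cv2.imwrite("pics/side1.png",b[:,:,::-1]);cv2.imwrite("pics/top1.png",a[:,:,::-1])
go([.570,.048,.228],R.from_euler("z",-.02)*R.from_euler("x",np.pi))
```

```text
t 2.92 pos [0.5721 0.0321 0.3438] shift units [-0.1  -0.78  5.79] turn units [-0.0005  0.001  -0.0003]
```

View pics/both1.png

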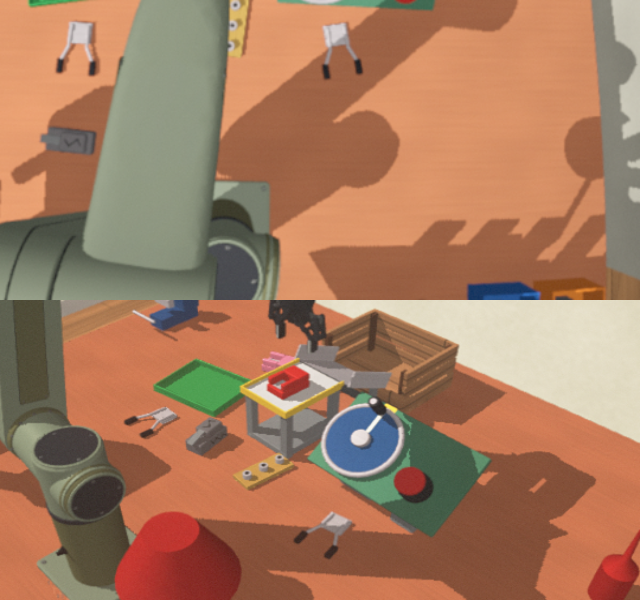

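The combined picture shows bare counter at the right and no third housing, so the one at full top (265,274) is the one. In the side view it stands upright at (206,436). The cup is at (288,381), and the wheel (362,438) and plunger (410,484) are now in clear view.

Request:
{"method": "arm_command", "body": {"steps": [[0,-0.4,0.8,0,0,0],[0,-0.38,0.8,0,0,0],[-0.1,0,0.8,0,0,0],[0,0,0.8,0,0,0],[0,0,0.8,0,0,0],[0,0,0.8,0,0,0],[0,0,0.6,0,0,0],[0,0,0.4,0,0,0]]}}

```text
clock: 3.58
eef_pos: [0.5693, 0.0446, 0.2282]
ee_rot: [1.0, -0.013, -0.001, 0.0]
wrist_force: [-0.1, 0.5, -0.7]
opening: 0.0854
gripper_force: 0.0
```

Request:
{"method": "arm_command", "body": {"steps": [[0,0,0,0,0,0],[0,0,0,0,0,0],[0,0,0,0,0,0],[0,0,0,0,0,0],[0,0,0,0,0,0],[0,0,0,0,0,0]], "fingers": 0}}

```text
clock: 4.08
eef_pos: [0.5711, 0.045, 0.2313]
ee_rot: [1.0, -0.012, 0.001, 0.0]
wrist_force: [-0.0, -0.5, 3.1]
opening: 0.0532
gripper_force: 63.8
```

Run:
```python
from h import *
b=cv2.cvtColor(cv2.imread("pics/side1.png"),cv2.COLOR_BGR2RGB)
cv2.imwrite("pics/sidecrop.png",cv2.resize(b[210:380,300:530,::-1],(800,591),interpolation=cv2.INTER_CUBIC))
go([.570,.048,.34],R.from_euler("z",-.02)*R.from_euler("x",np.pi))
```

```text
t 4.08 pos [0.5711 0.045  0.2313] shift units [-0.04 -0.15 -5.44] turn units [ 0.0001 -0.0009 -0.0015]
```

View pics/sidecrop.png

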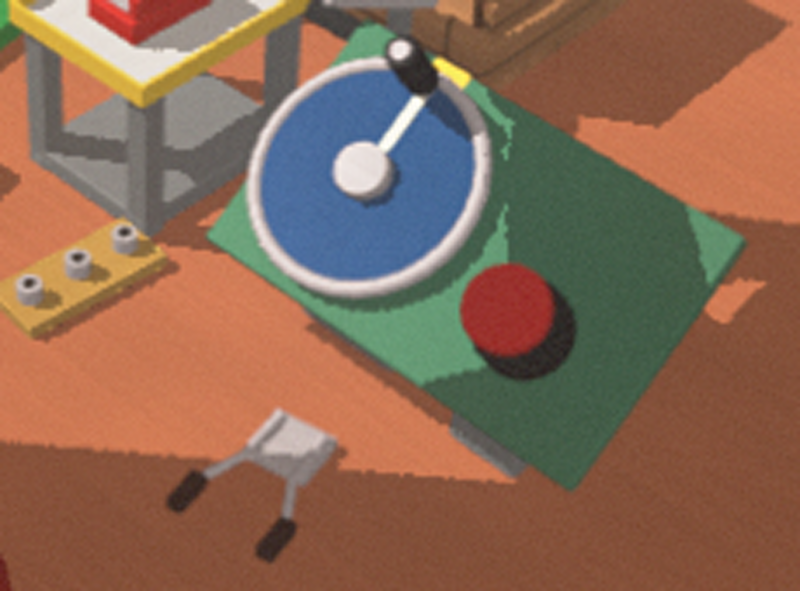

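The crop shows the handle top at (400,50), hub at (360,167) and plunger cap at (508,310). The cup is gripped at 53 mm. I lift it and carry it to the tray while triangulating the crank and plunger.

Request:
{"method": "arm_command", "body": {"steps": [[0,0,-0.5,0,0,0],[0,0,-1,0,0,0],[0,0,-1,0,0,0],[0,0,-1,0,0,0],[0,-0.5,-0.5,0,0,0],[0,-1,0,0,0,0],[0,-1,0,0,0,0],[0,-1,0,0,0,0]]}}

```text
clock: 4.75
eef_pos: [0.5717, 0.1164, 0.3101]
ee_rot: [1.0, -0.013, -0.0, -0.0]
wrist_force: [0.7, -0.5, -1.0]
opening: 0.0531
gripper_force: 63.3
```

Request:
{"method": "arm_command", "body": {"steps": [[0,-1,0,0,0,0],[0,-1,0,0,0,0],[0,-1,0,0,0,0],[0,-1,0,0,0,0],[0,-1,0,0,0,0],[0,-1,0,0,0,0],[0,-1,0,0,0,0],[0,-1,0,0,0,0]]}}

```text
clock: 5.42
eef_pos: [0.5751, 0.2768, 0.3093]
ee_rot: [1.0, -0.012, -0.001, 0.0]
wrist_force: [0.4, 0.2, -1.8]
opening: 0.0532
gripper_force: 63.3
```

Run:
```python
from h import *
t=np.array([(560,175),(544,222),(686,264)])/2.28+[159.7,124.7]
s=np.array([(400,50),(360,167),(508,310)])/3.478+[299.7+.0,209.7]
def ray(n,p):
    a=world(n,p,0);b=world(n,p,1);return a,(b-a)/np.linalg.norm(b-a,axis=1)[:,None]
a,u=ray("top",t);b,v=ray("side",s);X=[]
for i in range(3):
    k=np.linalg.lstsq(np.c_[u[i],-v[i]],b[i]-a[i],rcond=None)[0];p,q=a[i]+k[0]*u[i],b[i]+k[1]*v[i];X.append((p+q)/2);print(X[-1].round(4),"gap",np.linalg.norm(p-q).round(4))
yaw=-.02;ax=R.from_euler("z",yaw).apply
z=ax([-np.sin(.61),0,np.cos(.61)]);x=ax([np.cos(.61),0,np.sin(.61)]);y=np.cross(z,x);M=np.c_[x,y,z]
print("in panel axes (handle-hub, plunger-hub)\n",(np.array([X[0]-X[1],X[2]-X[1]])@M).round(4))
go([.562,.344,.17],R.from_euler("z",-.02)*R.from_euler("x",np.pi))
```

```text
[ 0.56   -0.1915  0.2446] gap 0.003
[ 0.5301 -0.1895  0.1577] gap 0.0037
[ 0.4849 -0.3493  0.1615] gap 0.0019
in panel axes (handle-hub, plunger-hub)
 [[ 0.0743 -0.0014  0.0542]
 [-0.0322 -0.1606  0.0272]]
t 5.42 pos [0.5751 0.2768 0.3093] shift units [-0.73 -3.34  6.97] turn units [ 0.      0.0005 -0.0014]
```

Request:
{"method": "arm_command", "body": {"steps": [[-0.2,-0.84,1,0,0,0],[-0.2,-0.84,1,0,0,0],[-0.2,-0.84,1,0,0,0],[-0.13,-0.82,1,0,0,0],[0,0,1,0,0,0],[0,0,1,0,0,0],[0,0,1,0,0,0],[0,0,1,0,0,0]]}}

```text
clock: 6.08
eef_pos: [0.562, 0.3431, 0.1484]
ee_rot: [1.0, -0.012, -0.001, 0.0]
wrist_force: [0.7, -0.8, -0.4]
opening: 0.0534
gripper_force: 63.3
```

Request:
{"method": "arm_command", "body": {"steps": [[0,0,0.8,0,0,0],[0,0,0.8,0,0,0],[0,0,0.6,0,0,0],[0,0,0.4,0,0,0],[0,0,0.2,0,0,0],[0,0,0.1,0,0,0],[0,0,0.05,0,0,0],[0,0,0,0,0,0]]}}

```text
clock: 6.75
eef_pos: [0.5635, 0.3425, 0.0917]
ee_rot: [1.0, -0.012, 0.001, -0.0]
wrist_force: [0.2, -0.2, -0.6]
opening: 0.0533
gripper_force: 63.3
```

Request:
{"method": "arm_command", "body": {"steps": [[0,0,0.1,0,0,0],[0,0,0.1,0,0,0],[0,0,0.06,0,0,0],[0,0,0,0,0,0]]}}

```text
clock: 7.08
eef_pos: [0.5634, 0.3424, 0.0863]
ee_rot: [1.0, -0.012, 0.0, -0.0]
wrist_force: [-0.0, -0.2, 0.9]
opening: 0.0532
gripper_force: 63.5
```

Request:
{"method": "arm_command", "body": {"steps": [[0,0,0,0,0,0],[0,0,0,0,0,0],[0,0,0,0,0,0],[0,0,0,0,0,0],[0,0,-0.3,0,0,0],[0,0,-1,0,0,0],[0,0,-1,0,0,0],[0,0,-1,0,0,0]], "fingers": 1}}

```text
clock: 7.75
eef_pos: [0.5628, 0.3421, 0.1524]
ee_rot: [1.0, -0.012, -0.0, 0.0]
wrist_force: [-0.4, -0.2, 0.6]
opening: 0.0856
gripper_force: 0.0
```

Request:
{"method": "arm_command", "body": {"steps": [[0,0,-1,0,0,0],[0,0,-1,0,0,0],[-0.9,0.9,0,0,0,0],[-1,1,0,0,0,0],[-1,1,0,0,0,0],[-1,1,0,0,0,0],[-1,1,0,0,0,0],[-1,1,0,0,0,0]]}}

```text
clock: 8.42
eef_pos: [0.4411, 0.2264, 0.1922]
ee_rot: [1.0, -0.012, 0.0, -0.0]
wrist_force: [0.1, -0.8, 1.5]
opening: 0.0853
gripper_force: 0.0
```

Run:
```python
from h import *
a=bot.camera("top");b=bot.camera("side")
i=np.vstack([cv2.resize(a[180:300,160:360],(500,300),interpolation=cv2.INTER_CUBIC),cv2.resize(b[180:280,200:367],(500,300),interpolation=cv2.INTER_CUBIC)])
cv2.imwrite("pics/c2.png",i[:,:,::-1])
go([.4066,.1619,.18],R.from_euler("z",.213)*R.from_euler("x",np.pi))
```

```text
t 8.52 pos [0.4381 0.2249 0.1907] shift units [-1.49  3.19  0.55] turn units [ 0.0005  0.0017 -0.0761]
```

View pics/c2.png

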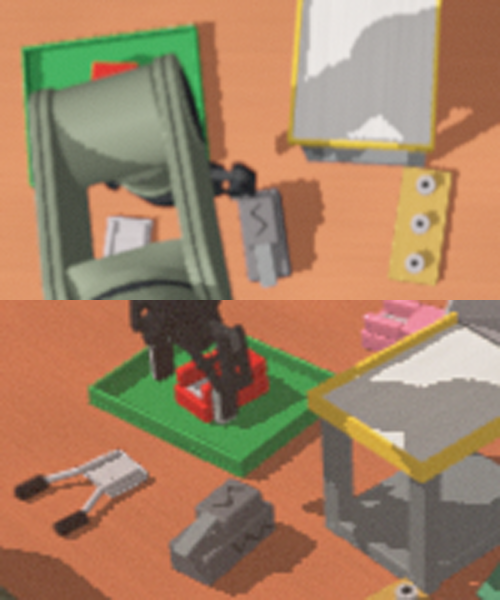

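The cup stands upright in the tray. The housing is at crop (265,240) top and (222,530) side; I'll check which way up it lies in a larger crop.

Run:
```python
from h import *
b=cv2.imread("pics/side1.png");a=cv2.imread("pics/top0.png")
# full px of housing in side: ~ (274,257); top (265,274)
i=np.hstack([cv2.resize(a[250:298,241:289],(400,400),interpolation=cv2.INTER_CUBIC),cv2.resize(b[233:281,250:298],(400,400),interpolation=cv2.INTER_CUBIC)])
cv2.imwrite("pics/h.png",i)
```

```text
(no output)
```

View pics/h.png

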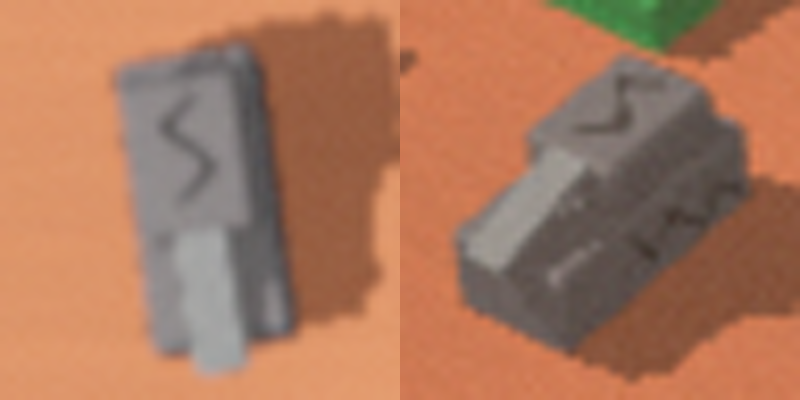

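The crop shows the block upright, hump and crack on top and ramp towards the robot. Top-view corners are about (120,72), (160,355), (295,330) and (262,55).

Run:
```python
from h import *
f=lambda a:np.array(a,float)/8.333+[240.5,249.5]
l=world("top",f([(120,72),(160,355)]),.034);r=world("top",f([(262,55),(295,330)]),.0)
print(l.round(4),r.round(4),"mid",((l+r)/2).mean(0).round(4))
for q in(l,r): d=q[0]-q[1];print(np.arctan2(d[1],d[0]),np.linalg.norm(d))
go([.406,.159,.077],R.from_euler("z",.17)*R.from_euler("x",np.pi))
```

```text
[[0.45   0.1917 0.034 ]
 [0.355  0.174  0.034 ]] [[0.4622 0.1476 0.    ]
 [0.3671 0.1326 0.    ]] mid [0.4086 0.1615 0.017 ]
0.18376144105707573 0.0966476356026951
0.155996431633345 0.09625745308536333
t 8.52 pos [0.4381 0.2249 0.1907] shift units [-1.49  3.32  5.7 ] turn units [ 0.0005  0.0017 -0.0624]
```

Request:
{"method": "arm_command", "body": {"steps": [[-0.4,0.8,0.1,0,0,0],[-0.4,0.8,0.2,0,0,0],[-0.4,0.8,0.3,0,0,0],[-0.27,0.83,0.4,0,0,0],[0,0,0.5,0,0,-0.033],[0,0,0.5,0,0,-0.032],[0,0,0.7,0,0,0],[0,0,0.8,0,0,0]]}}

```text
clock: 9.18
eef_pos: [0.413, 0.1637, 0.1226]
ee_rot: [0.996, 0.09, 0.002, -0.0]
wrist_force: [0.7, 0.1, -0.7]
opening: 0.0853
gripper_force: 0.0
```

Request:
{"method": "arm_command", "body": {"steps": [[0,0,0.7,0,0,0],[0,0,0.6,0,0,0],[0,0,0.5,0,0,0],[0,0,0.3,0,0,0],[0,0,0,0,0,0]]}}

```text
clock: 9.6
eef_pos: [0.4108, 0.1633, 0.0788]
ee_rot: [0.996, 0.09, -0.001, 0.0]
wrist_force: [-0.7, 0.4, 0.7]
opening: 0.0854
gripper_force: 0.0
```

Request:
{"method": "arm_command", "body": {"steps": [[0,0,0,0,0,0],[0,0,0,0,0,0],[0,0,0,0,0,0],[0,0,0,0,0,0],[0,0,0,0,0,0],[0,0,0,0,0,0],[0,0,0,0,0,0]], "fingers": 0}}

```text
clock: 10.18
eef_pos: [0.4121, 0.1636, 0.0807]
ee_rot: [0.996, 0.09, 0.001, -0.0]
wrist_force: [-1.0, 0.7, 5.3]
opening: 0.0468
gripper_force: 63.8
```

Run:
```python
from h import *
go([.577,.046,.31],R.from_euler("z",-.02)*R.from_euler("x",np.pi))
```

```text
t 10.18 pos [0.4121 0.1636 0.0807] shift units [  7.09   7.25 -11.45] turn units [-0.0001 -0.0008  0.0635]
```

Request:
{"method": "arm_command", "body": {"steps": [[0,0,-0.4,0,0,0],[0,0,-1,0,0,0],[0,0,-1,0,0,0],[0,0,-1,0,0,0],[0,0,-1,0,0,0],[0,0,-1,0,0,0],[0,0,-1,0,0,0],[0,0,-1,0,0,0]]}}

```text
clock: 10.85
eef_pos: [0.4098, 0.163, 0.228]
ee_rot: [0.996, 0.09, -0.001, 0.0]
wrist_force: [0.4, 1.4, -3.2]
opening: 0.047
gripper_force: 62.7
```

Request:
{"method": "arm_command", "body": {"steps": [[0.9,0.9,-1,0,0,0],[0.9,0.9,-0.6,0,0,0],[0.9,0.9,0,0,0,0],[0.9,0.9,0,0,0,0],[0.9,0.9,0,0,0,0],[0.9,0.9,0,0,0,0],[0.9,0.9,0,0,0,0.032],[0.9,0.9,0,0,0,0.031]]}}

```text
clock: 11.52
eef_pos: [0.5768, 0.0447, 0.2586]
ee_rot: [1.0, -0.011, -0.001, -0.0]
wrist_force: [0.3, 0.4, -3.6]
opening: 0.047
gripper_force: 62.9
```

Request:
{"method": "arm_command", "body": {"steps": [[0,0,0,0,0,0]]}}

```text
clock: 11.6
eef_pos: [0.5793, 0.0421, 0.259]
ee_rot: [1.0, -0.012, 0.001, 0.001]
wrist_force: [0.5, -0.6, -2.6]
opening: 0.0473
gripper_force: 63.0
```

Run:
```python
from h import *
go([.581,.046,.2307],R.from_euler("z",-.02)*R.from_euler("x",np.pi))
```

```text
t 11.6 pos [0.5793 0.0421 0.259 ] shift units [ 0.08 -0.2   1.42] turn units [ 0.0007 -0.0004 -0.0014]
```

Request:
{"method": "arm_command", "body": {"steps": [[0.05,-0.1,0.4,0,0,0],[0.05,-0.1,0.3,0,0,0],[0,0,0.3,0,0,0],[0,0,0.2,0,0,0],[0,0,0.1,0,0,0],[0,0,0,0,0,0]]}}

```text
clock: 12.1
eef_pos: [0.578, 0.0498, 0.2326]
ee_rot: [1.0, -0.009, -0.001, -0.0]
wrist_force: [-0.3, 0.6, -3.2]
opening: 0.0467
gripper_force: 62.9
```

Request:
{"method": "arm_command", "body": {"steps": [[0.05,0.1,0.05,0,0,0],[0,0,0.05,0,0,0],[0,0,0,0,0,0]]}}

```text
clock: 12.35
eef_pos: [0.5801, 0.0471, 0.232]
ee_rot: [1.0, -0.009, 0.0, 0.0]
wrist_force: [0.2, -0.8, -3.3]
opening: 0.0466
gripper_force: 63.0
```

Request:
{"method": "arm_command", "body": {"steps": [[0,0,0.08,0,0,0],[0,0,0.06,0,0,0],[0,0,0,0,0,0]]}}

```text
clock: 12.6
eef_pos: [0.5804, 0.0472, 0.2308]
ee_rot: [1.0, -0.009, 0.001, 0.0]
wrist_force: [-3.5, -0.1, 4.0]
opening: 0.0467
gripper_force: 63.8
```

Force now +4 N, so the housing rests on the deck. I release it, lift off, and move towards the crank handle.

Request:
{"method": "arm_command", "body": {"steps": [[0,0,0,0,0,0],[0,0,0,0,0,0],[0,0,0,0,0,0],[0,0,0,0,0,0],[0,0,-0.3,0,0,0],[0,0,-1,0,0,0],[0,0,-1,0,0,0],[0,0,-1,0,0,0]], "fingers": 1}}

```text
clock: 13.27
eef_pos: [0.5798, 0.0473, 0.2956]
ee_rot: [1.0, -0.009, -0.0, -0.0]
wrist_force: [-0.1, 0.7, -0.6]
opening: 0.0855
gripper_force: 0.0
```

Request:
{"method": "arm_command", "body": {"steps": [[0,0,-1,0,0,0],[0,0,-1,0,0,0],[0,0,-1,0,0,0],[-0.5,1,0,0,0,0],[-0.5,1,0,0,0,0],[-0.5,1,0,0,0,0],[-0.5,1,0,0,0,0],[-0.5,1,0,0,0,0]]}}

```text
clock: 13.93
eef_pos: [0.5276, -0.0526, 0.3554]
ee_rot: [1.0, -0.009, 0.0, 0.0]
wrist_force: [0.6, -0.9, 0.7]
opening: 0.0854
gripper_force: 0.0
```

Request:
{"method": "arm_command", "body": {"steps": [[-0.5,1,0,0,0,0],[-0.5,1,0,0,0,0],[-0.5,1,0,0,0,0],[0,1,0,0,0.0388,0],[0,1,0,0,0.0388,0],[0,1,0,0,0.0388,0],[0,0.8,0,0,0.0389,0],[0,0,0,0,0.0389,0]]}}

```text
clock: 14.6
eef_pos: [0.4957, -0.1902, 0.3569]
ee_rot: [0.953, -0.01, 0.304, 0.005]
wrist_force: [-0.0, 0.9, -0.4]
opening: 0.0854
gripper_force: 0.0
```

Run:
```python
from h import *
a=bot.camera("top");b=bot.camera("side");cv2.imwrite("pics/t4.png",a[:,:,::-1]);cv2.imwrite("pics/s4.png",b[:,:,::-1])
i=np.hstack([cv2.resize(a[130:270,260:430],(400,330),interpolation=cv2.INTER_CUBIC),cv2.resize(b[165:295,290:450],(400,330),interpolation=cv2.INTER_CUBIC)])
cv2.imwrite("pics/d.png",i[:,:,::-1])
T=R.from_euler("z",-.02)*R.from_euler("y",-.61)*R.from_euler("x",np.pi);print(T.as_matrix().round(3))
go([.4991,-.1895,.3325],T);go([.5449,-.1904,.2669],T);print(bot.get_state()["qpos"].round(2))
```

```text
[[ 0.819 -0.02   0.573]
 [-0.016 -1.    -0.011]
 [ 0.573  0.    -0.82 ]]
t 14.7 pos [ 0.4926 -0.1869  0.3519] shift units [-0.28  0.13  0.98] turn units [-0.0007  0.0014 -0.0012]
t 14.7 pos [ 0.4926 -0.1869  0.3519] shift units [-0.26  0.14  4.98] turn units [-0.0007  0.0014 -0.0012]
[-0.7  -0.19  1.93  0.45  0.96  0.72]
```

View pics/d.png

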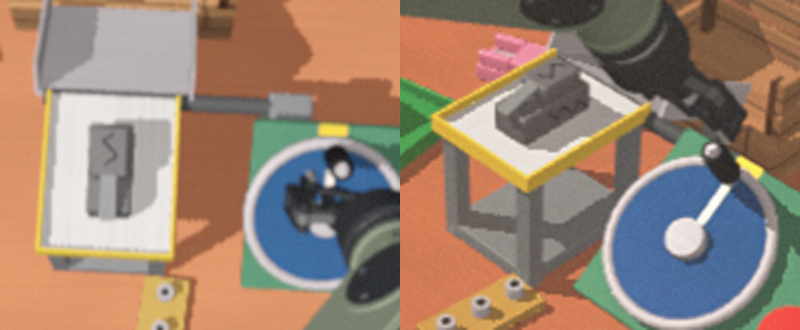

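The housing lies upright on the deck, at (108,170) in the left crop, and the handle at (340,165) is free. I descend along the wheel axis onto the handle.

Request:
{"method": "arm_command", "body": {"steps": [[-0.13,0.07,0.6,0,0,0],[-0.13,0.07,0.8,0,0,0],[0,0,0.8,0,0,0],[0,0,0.8,0,0,0],[0,0,0.8,0,0,0],[0,0,0.6,0,0,0],[0,0,0.4,0,0,0],[0,0,0.18,0,0,0]]}}

```text
clock: 15.37
eef_pos: [0.5494, -0.1903, 0.2697]
ee_rot: [0.954, -0.008, 0.299, 0.002]
wrist_force: [0.1, 0.8, -0.3]
opening: 0.0855
gripper_force: 0.0
```

Request:
{"method": "arm_command", "body": {"steps": [[0,0,0,0,0,0],[0,0,0,0,0,0],[0,0,0,0,0,0],[0,0,0,0,0,0],[0,0,0,0,0,0],[0,0,0,0,0,0],[0,0,0,0,0,0],[0,0,0,0,0,0]], "fingers": 0}}

```text
clock: 16.03
eef_pos: [0.5483, -0.1911, 0.2712]
ee_rot: [0.954, -0.009, 0.301, 0.003]
wrist_force: [-6.0, 1.5, 6.2]
opening: 0.025
gripper_force: 58.5
```

Run:
```python
from h import *
T=R.from_euler("z",-.02)*R.from_euler("y",-.61)*R.from_euler("x",np.pi)
go([.5449,-.1904,.2669],T)
s=bot.get_state();print(T.inv().apply(s["wrist_force"]).round(1),s["opening"])
th=np.radians(np.arange(0,361,7.5));p=75/20*np.c_[np.cos(th),np.sin(th)];print(np.diff(p,axis=0).round(2).tolist())
```

```text
t 16.03 pos [ 0.5483 -0.1911  0.2712] shift units [-0.26 -0.03  0.08] turn units [-0.0001 -0.0003  0.0005]
[-1.4 -1.4 -8.5] 0.024963420823859776
[[-0.03, 0.49], [-0.1, 0.48], [-0.16, 0.46], [-0.22, 0.44], [-0.27, 0.41], [-0.32, 0.37], [-0.37, 0.32], [-0.41, 0.27], [-0.44, 0.22], [-0.46, 0.16], [-0.48, 0.1], [-0.49, 0.03], [-0.49, -0.03], [-0.48, -0.1], [-0.46, -0.16], [-0.44, -0.22], [-0.41, -0.27], [-0.37, -0.32], [-0.32, -0.37], [-0.27, -0.41], [-0.22, -0.44], [-0.16, -0.46], [-0.1, -0.48], [-0.03, -0.49], [0.03, -0.49], [0.1, -0.48], [0.16, -0.46], [0.22, -0.44], [0.27, -0.41], [0.32, -0.37], [0.37, -0.32], [0.41, -0.27], [0.44, -0.22], [0.46, -0.16], [0.48, -0.1], [0.49, -0.03], [0.49, 0.03], [0.48, 0.1], [0.46, 0.16], [0.44, 0.22], [0.41, 0.27], [0.37, 0.32], [0.32, 0.37], [0.27, 0.41], [0.22, 0.44], [0.16, 0.46], [0.1, 0.48], [0.03, 0.49]]
```

Request:
{"method": "arm_command", "body": {"steps": [[-0.03,0.49,0,0,0,0],[-0.1,0.48,0,0,0,0],[-0.16,0.46,0,0,0,0],[-0.22,0.44,0,0,0,0],[-0.27,0.41,0,0,0,0],[-0.32,0.37,0,0,0,0],[-0.37,0.32,0,0,0,0],[-0.41,0.27,0,0,0,0]]}}

```text
clock: 16.7
eef_pos: [0.5162, -0.2544, 0.2501]
ee_rot: [0.954, -0.008, 0.301, 0.001]
wrist_force: [-10.0, 8.5, 12.4]
opening: 0.0248
gripper_force: 59.2
```

```bash
cat > w.py <<'E'
from h import *
T=R.from_euler("z",-.02)*R.from_euler("y",-.61)*R.from_euler("x",np.pi)
s=bot.get_state();d=T.inv().apply(s["eef_pos"]-np.array([.5483,-.1911,.2712]))*1000+[75,0,0]
print(round(s["clock"],2),"tool mm from axis",d.round(1),"angle",np.degrees(np.arctan2(d[1],d[0])).round(1)%360,"r",np.hypot(*d[:2]).round(1),"F tool",T.inv().apply(s["wrist_force"]).round(1),"open",s["opening"].round(4),"tilt",((T.inv()*R.from_quat(s["ee_rot"])).as_rotvec()*57.3).round(1))
E
python3 w.py
```

```text
Traceback (most recent call last):
  File "w.py", line 4, in <module>
    print(round(s["clock"],2),"tool mm from axis",d.round(1),"angle",np.degrees(np.arctan2(d[1],d[0])).round(1)%360,"r",np.hypot(*d[:2]).round(1),"F tool",T.inv().apply(s["wrist_force"]).round(1),"open",s["opening"].round(4),"tilt",((T.inv()*R.from_quat(s["ee_rot"])).as_rotvec()*57.3).round(1))
                                                                                                                                                                                                           ^^^^^^^^^^^^^^^^^^
AttributeError: 'float' object has no attribute 'round'
```

Request:
{"method": "arm_command", "body": {"steps": [[-0.44,0.22,0,0,0,0],[-0.46,0.16,0,0,0,0],[-0.48,0.1,0,0,0,0],[-0.49,0.03,0,0,0,0],[-0.49,-0.03,0,0,0,0],[-0.48,-0.1,0,0,0,0],[-0.46,-0.16,0,0,0,0],[-0.44,-0.22,0,0,0,0]]}}

```text
clock: 17.37
eef_pos: [0.4564, -0.2544, 0.2085]
ee_rot: [0.953, -0.009, 0.303, 0.003]
wrist_force: [0.7, 4.5, 9.7]
opening: 0.025
gripper_force: 58.6
```

```bash
sed -i 's/s\["opening"\].round(4)/s["opening"]/' w.py && python3 w.py
```

```text
17.37 tool mm from axis [-35.2  65.1  -0.5] angle 118.4 r 74.0 F tool [ 6.  -4.5 -7.7] open 0.025026329480227844 tilt [ 0.   0.3 -0.1]
```

Tracking well: 118° with low force.

Request:
{"method": "arm_command", "body": {"steps": [[-0.41,-0.27,0,0,0,0],[-0.37,-0.32,0,0,0,0],[-0.32,-0.37,0,0,0,0],[-0.27,-0.41,0,0,0,0],[-0.22,-0.44,0,0,0,0],[-0.16,-0.46,0,0,0,0],[-0.1,-0.48,0,0,0,0],[-0.03,-0.49,0,0,0,0]]}}

```text
clock: 18.03
eef_pos: [0.4254, -0.1904, 0.1853]
ee_rot: [0.954, -0.009, 0.301, 0.006]
wrist_force: [-6.1, -1.6, 6.3]
opening: 0.0245
gripper_force: 59.1
```

```bash
python3 w.py
```

```text
18.03 tool mm from axis [-74.9   1.7  -0. ] angle 178.7 r 74.9 F tool [-1.4  1.7 -8.7] open 0.024482552947553644 tilt [-0.3  0.1 -0.1]
```

Request:
{"method": "arm_command", "body": {"steps": [[0.03,-0.49,0,0,0,0],[0.1,-0.48,0,0,0,0],[0.16,-0.46,0,0,0,0],[0.22,-0.44,0,0,0,0],[0.27,-0.41,0,0,0,0],[0.32,-0.37,0,0,0,0],[0.37,-0.32,0,0,0,0],[0.41,-0.27,0,0,0,0]]}}

```text
clock: 18.7
eef_pos: [0.4566, -0.1239, 0.2056]
ee_rot: [0.954, -0.008, 0.299, 0.003]
wrist_force: [-9.6, -1.0, 6.2]
opening: 0.0247
gripper_force: 59.3
```

```bash
python3 w.py
```

```text
18.7 tool mm from axis [-38.9 -65.3   0.5] angle 239.3 r 76.0 F tool [ -4.3   1.2 -10.5] open 0.0247070709707473 tilt [ 0.1 -0.1 -0.1]
```

Request:
{"method": "arm_command", "body": {"steps": [[0.44,-0.22,0,0,0,0],[0.46,-0.16,0,0,0,0],[0.48,-0.1,0,0,0,0],[0.49,-0.03,0,0,0,0],[0.49,0.03,0,0,0,0],[0.48,0.1,0,0,0,0],[0.46,0.16,0,0,0,0],[0.44,0.22,0,0,0,0]]}}

```text
clock: 19.37
eef_pos: [0.5185, -0.124, 0.2488]
ee_rot: [0.954, -0.008, 0.3, 0.001]
wrist_force: [-5.2, 4.5, 5.9]
opening: 0.0247
gripper_force: 59.2
```

```bash
python3 w.py
```

```text
19.37 tool mm from axis [ 36.6 -66.5   0.5] angle 298.8 r 75.9 F tool [-0.9 -4.4 -7.9] open 0.02470622986451954 tilt [ 0.3 -0.1 -0.1]
```

Request:
{"method": "arm_command", "body": {"steps": [[0.41,0.27,0,0,0,0],[0.37,0.32,0,0,0,0],[0.32,0.37,0,0,0,0],[0.27,0.41,0,0,0,0],[0.22,0.44,0,0,0,0],[0.16,0.46,0,0,0,0],[0.1,0.48,0,0,0,0],[0.03,0.49,0,0,0,0]]}}

```text
clock: 20.03
eef_pos: [0.5484, -0.1908, 0.2713]
ee_rot: [0.954, -0.008, 0.3, 0.002]
wrist_force: [-8.8, 3.1, 7.7]
opening: 0.0248
gripper_force: 59.3
```

```bash
python3 w.py
```

```text
20.03 tool mm from axis [75.1 -0.3  0. ] angle 359.8 r 75.1 F tool [ -2.8  -2.9 -11.4] open 0.02484860869792962 tilt [ 0.1  0.  -0.1]
```

Request:
{"method": "arm_command", "body": {"steps": [[0,0.12,0,0,0,0],[0,0.1,0,0,0,0],[0,0,0,0,0,0]]}}

```text
clock: 20.28
eef_pos: [0.5482, -0.1946, 0.2712]
ee_rot: [0.954, -0.009, 0.3, 0.002]
wrist_force: [-7.4, 5.5, 7.6]
opening: 0.0246
gripper_force: 59.5
```

```bash
python3 w.py
python3 - <<'E'
from h import *
a=bot.camera("top");b=bot.camera("side")
i=np.hstack([cv2.resize(a[50:260,190:420],(400,365),interpolation=cv2.INTER_CUBIC),cv2.resize(b[130:330,270:490],(400,365),interpolation=cv2.INTER_CUBIC)])
cv2.imwrite("pics/e.png",i[:,:,::-1])
E
```

```text
20.28 tool mm from axis [75.   3.5 -0. ] angle 2.7 r 75.0 F tool [ -1.8  -5.4 -10.6] open 0.024559935356138884 tilt [ 0.2  0.  -0. ]
```

View pics/e.png

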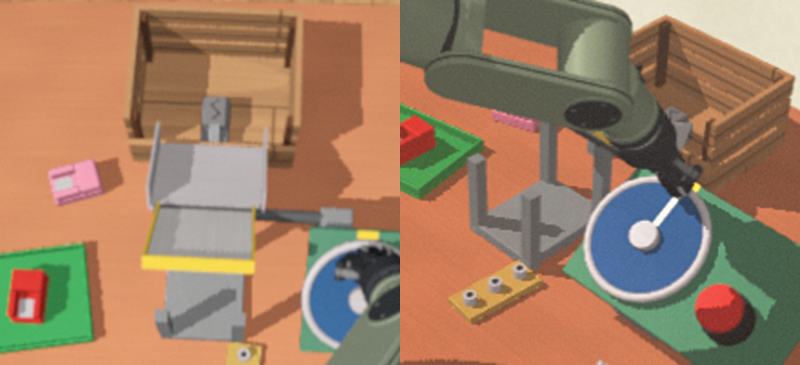

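The deck is tipped and the cup is still in the tray. The housing has left the deck and shows at (213,118), in the crate's near part; I'll look again once the arm is clear. First I push the wheel firmly against its stop.

Request:
{"method": "arm_command", "body": {"steps": [[0,0.1,0,0,0,0],[0,0.1,0,0,0,0],[0,0,0,0,0,0]]}}

```text
clock: 20.63
eef_pos: [0.5482, -0.1953, 0.2711]
ee_rot: [0.954, -0.008, 0.3, -0.002]
wrist_force: [-7.7, 15.2, 11.8]
opening: 0.0245
gripper_force: 60.2
```

```bash
python3 w.py
```

```text
20.63 tool mm from axis [74.9  4.2  0. ] angle 3.2 r 75.0 F tool [  0.2 -15.  -14.3] open 0.024538593247476755 tilt [ 0.6 -0.  -0. ]
```

Request:
{"method": "arm_command", "body": {"steps": [[0,-0.25,0,0,0,0],[0,0,0,0,0,0],[0,0,0,0,0,0],[0,0,0,0,0,0],[0,0,-0.3,0,0,0],[0,0,-1,0,0,0],[0,0,-1,0,0,0],[0,0,-1,0,0,0]], "fingers": 1}}

```text
clock: 21.3
eef_pos: [0.5098, -0.194, 0.3247]
ee_rot: [0.954, -0.009, 0.3, 0.003]
wrist_force: [-0.4, -0.0, 0.6]
opening: 0.0856
gripper_force: 0.0
```

Request:
{"method": "arm_command", "body": {"steps": [[0,0,-1,0,0,0],[0,0,-1,0,0,0],[-0.8,1,0,0,0,0],[-0.8,1,0,0,0,0],[-0.8,1,0,0,0,0],[-0.8,1,0,0,0,0],[-0.8,1,0,0,0,0],[-0.8,1,0,0,0,0]], "fingers": 0}}

```text
clock: 21.97
eef_pos: [0.4056, -0.3131, 0.3022]
ee_rot: [0.954, -0.009, 0.301, 0.003]
wrist_force: [-0.3, -0.4, -0.1]
opening: 0.0002
gripper_force: 0.0
```

Run:
```python
from h import *
a=bot.camera("top");b=bot.camera("side");cv2.imwrite("pics/t6.png",a[:,:,::-1]);cv2.imwrite("pics/s6.png",b[:,:,::-1])
i=np.hstack([cv2.resize(a[55:245,160:340],(379,400),interpolation=cv2.INTER_CUBIC),cv2.resize(b[130:300,330:500],(400,400),interpolation=cv2.INTER_CUBIC)])
cv2.imwrite("pics/f.png",i[:,:,::-1])
T=R.from_euler("z",-.02)*R.from_euler("y",-.61)*R.from_euler("x",np.pi)
go([.4431,-.3485,.2213],T)
```

```text
t 22.07 pos [ 0.4046 -0.3143  0.3007] shift units [-0.65  1.67  4.38] turn units [ 0.0004  0.0007 -0.0013]
```

View pics/f.png

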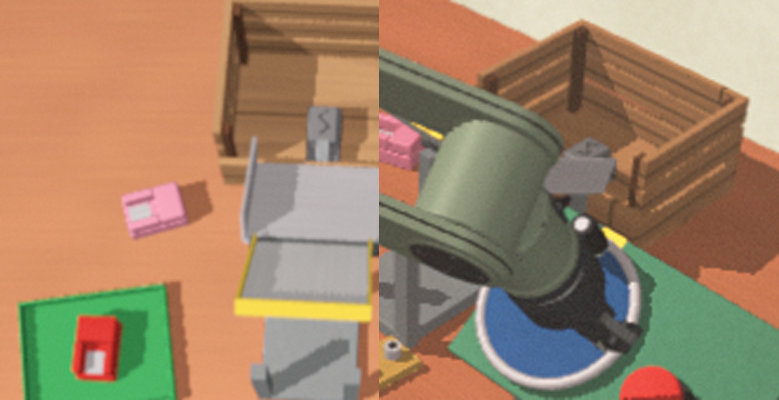

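The crop shows the cup upright in the tray and the housing at (325,130) inside the crate's outline, close to its near wall. Before pressing the plunger I check numerically whether it is down in the crate or hung up on the chute lip.

Run:
```python
from h import *
def show(f,r0,r1,c0,c1):
    i=cv2.imread(f);h=cv2.cvtColor(i,cv2.COLOR_BGR2HSV);print(f,r0,c0)
    for r in range(r0,r1): print(r,"".join(".:-=+*#%@"[min(8,h[r,c,2]//28)] if h[r,c,1]<60 else " " for c in range(c0,c1)))
show("pics/t6.png",96,138,290,345)
show("pics/s6.png",184,214,375,440);show("pics/side1.png",184,214,375,440)
S=np.array([.507,.047,0]);Rz=R.from_euler("z",-.02)
P=lambda p:S+Rz.apply(p)
print("chute end/crate near wall top px",proj("top",[P([.3,.085,.08]),P([.3,-.085,.08]),P([.3,0,.07]),P([.52,0,.145])]).round(1).tolist())
for nm,pit,o in (("flat .36",0,[.36,0,.008]),("flat .375",0,[.375,0,.008]),("lean45",.785,[.34,0,.045])):
    q=R.from_euler("y",pit)
    pts=[P(np.array(o)+q.apply(v)) for v in ([.05,.024,.034],[.05,-.024,.034],[-.05,.024,.034],[-.05,-.024,.034],[.045,0,.055],[-.01,0,.055])]
    print(nm,"top",proj("top",pts).round(0).tolist(),"side",proj("side",pts).round(0).tolist())
```

```text
pics/t6.png 96 290
96                                                        
97                                                        
98                                                        
99                                                        
100                                                        
101                                                        
102                                                        
103                                                        
104                                                        
105                   *                                    
106                  +*******+****                         
107                 ++******+++**+==                       
108                 ++****++++***+==                       
109                 ++***+++*****+==                       
110                 +****+++*****+==                       
111                 *****++++****+==                       
112                 ******++++***+==                       
113                 *******++++**+==                       
114  
[... 5709 characters left out ...]
x [[281.6, 133.1], [340.5, 135.1], [311.1, 135.5], [313.9, 54.2]]
flat .36 top [[305.0, 106.0], [321.0, 106.0], [303.0, 136.0], [319.0, 137.0], [313.0, 104.0], [312.0, 121.0]] side [[418.0, 191.0], [430.0, 197.0], [397.0, 204.0], [409.0, 210.0], [424.0, 189.0], [412.0, 196.0]]
flat .375 top [[305.0, 101.0], [321.0, 102.0], [304.0, 132.0], [320.0, 132.0], [313.0, 100.0], [312.0, 116.0]] side [[421.0, 189.0], [433.0, 195.0], [401.0, 202.0], [413.0, 208.0], [427.0, 187.0], [416.0, 194.0]]
lean45 top [[305.0, 110.0], [321.0, 111.0], [303.0, 121.0], [320.0, 121.0], [313.0, 104.0], [312.0, 110.0]] side [[416.0, 194.0], [428.0, 201.0], [403.0, 184.0], [415.0, 191.0], [425.0, 191.0], [418.0, 186.0]]
```

The flat-in-crate hypothesis matches: predicted hump rows 104–121 against 106–121 seen, and side-view top row 189 against 189 seen. The housing lies flat and upright in the crate, so now the plunger.

Request:
{"method": "arm_command", "body": {"steps": [[-0.2,0.5,0.3,0,0,0],[-0.2,0.5,0.6,0,0,0],[-0.2,0.5,0.6,0,0,0],[-0.05,0.17,0.6,0,0,0],[0,0,0.6,0,0,0],[0,0,0.6,0,0,0],[0,0,0.6,0,0,0],[0,0,0.2,0,0,0]]}}

```text
clock: 22.73
eef_pos: [0.4431, -0.3455, 0.2265]
ee_rot: [0.954, -0.009, 0.3, 0.002]
wrist_force: [-2.0, -0.4, 1.6]
opening: -0.0001
gripper_force: 1.4
```

Run:
```python
from h import *
T=R.from_euler("z",-.02)*R.from_euler("y",-.61)*R.from_euler("x",np.pi)
go([.4431,-.3485,.2213],T);print(T.inv().apply(bot.get_state()["wrist_force"]).round(1))
```

```text
t 22.73 pos [ 0.4431 -0.3455  0.2265] shift units [-0.14  0.15  0.21] turn units [-0.0005  0.0001  0.0004]
[-0.7  0.4 -2.5]
```

Request:
{"method": "arm_command", "body": {"steps": [[0,0,0.25,0,0,0],[0,0,0.25,0,0,0],[0,0,0.2,0,0,0],[0,0,0.1,0,0,0],[0,0,0.1,0,0,0],[0,0,0,0,0,0]]}}

```text
clock: 23.23
eef_pos: [0.451, -0.346, 0.2157]
ee_rot: [0.954, -0.006, 0.3, 0.003]
wrist_force: [-33.0, 10.3, 28.8]
opening: -0.0002
gripper_force: 22.0
```

The hard stop was felt, with the force jumping to about 43 N. I back off.

Request:
{"method": "arm_command", "body": {"steps": [[0,0,-0.3,0,0,0],[0,0,-0.5,0,0,0],[0,0,-0.5,0,0,0],[0,0,-0.5,0,0,0],[0,0,-1,0,0,0],[0,0,-1,0,0,0],[0,0,-1,0,0,0],[0,0,-1,0,0,0]]}}

```text
clock: 23.9
eef_pos: [0.3858, -0.3448, 0.309]
ee_rot: [0.954, -0.009, 0.301, 0.003]
wrist_force: [-0.8, -1.6, 0.7]
opening: 0.0002
gripper_force: 0.0
```

Run:
```python
from h import *
a=bot.camera("top");b=bot.camera("side")
s0=cv2.cvtColor(cv2.imread("pics/side1.png"),cv2.COLOR_BGR2RGB);t0=cv2.cvtColor(cv2.imread("pics/top0.png"),cv2.COLOR_BGR2RGB)
for n,i in(("side before",s0),("side now",b),("top before",t0),("top now",a)):
    print(n,[(x[0],x[1]) for x in blobs(i,(0,180,60),(6,255,255),60) if 200<x[1][0]<520 and 190<x[1][1]<320])
for nm,i,j,(r0,r1,c0,c1) in(("guide",a,t0,(245,297,314,344)),("brakeL",a,t0,(262,310,190,228)),("brakeR",a,t0,(262,312,392,432)),("housing2",a,t0,(345,370,180,225)),("pink",a,t0,(140,170,215,250))):
    print(nm,np.abs(i[r0:r1,c0:c1].astype(int)-j[r0:r1,c0:c1]).mean().round(1))
print(bot.get_state()["wrist_force"],bot.get_state()["clock"])
```

```text
side before [([326, 192, 34, 30, 369], [341.5, 204.0]), ([433, 287, 25, 25, 322], [446.1, 299.2])]
side now [([259, 201, 20, 19, 144], [266.4, 212.1]), ([433, 286, 25, 26, 432], [445.4, 298.1])]
top before [([295, 190, 21, 33, 456], [305.2, 202.9]), ([449, 230, 24, 22, 407], [460.5, 240.5])]
top now [([195, 206, 22, 30, 431], [206.0, 218.0]), ([449, 229, 23, 23, 400], [460.3, 240.4])]
guide 5.2
brakeL 5.1
brakeR 8.7
housing2 4.3
pink 5.3
[ 0.83917268 -0.92719857  0.80686408] 24.0
```

```bash
python3 -c "
from bench import bot
print(bot.finish_job())"
```

```text
the job is handed in; nothing more can be done
None
```

I handed the job in at about 24 s: the red cup stands upright in the green tray, the cracked housing lies flat in the crate, the wheel was turned one full turn clockwise to its stop, and the plunger was pressed once to its stop and sprang back. The drill guide, both brakes and the look-alikes show no sign of having moved.

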